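Seat the whipping beater in the food-processor drive and hold it down

ROBOT

A 6-joint arm with a two-finger parallel gripper is mounted at the origin on the work surface. World frame = base frame: x ahead of the robot, y to its left, z up, the work surface at z = 0. Lengths are in m, angles in degrees, forces in N, time in s.
With the tool pointing down it reaches from about 0.275 to 0.875 m from the base axis. Payload 12.5 kg.
Tool frame: the origin (TCP) lies between the finger pads; the fingertips stand 11 mm ahead of it and the grasp point (between the pads) lies 8 mm behind it; z points along the fingers, y is the line along which they close (so a half turn about z gives the same grasp; the last joint's range is limited). The gripper opens to 85 mm and grips with 20 to 120 N. Pads are 22 mm wide; open, the fingers measure 114 mm over their backs; the gripper's body (76 mm by 85 mm) begins 54 mm behind the grasp point. The pads swing forward as they close: fully open they stand 13 mm farther back than shut.
Start: joints at [58.407, 20.094, 94.641, -0, 65.266, -4.847], TCP at [0.247, 0.491, 0.242] pointing down, gripper open.
Joint ranges: [-157.81, 157.81], [-45, 120.19], [0.68, 151.7], [-89.99, 269.99], [4.06, 180], [-164.3, 164.3]. Speed limits (degrees/s): [127.2, 127.2, 159.86, 180, 180, 180].

INTERFACE

Orientations are given as [roll, pitch, yaw] about the fixed x, y, z axes, in that order (R = Rz(yaw) Ry(pitch) Rx(roll)).
In Python, from station import bot gives the robot as it stands. Calls block until the motion is done:
- bot.reach(position, orientation): joint-space move of the TCP to a pose.
- bot.move_l(position, attitude=None, vel=0.15): straight line of the TCP; attitude=None keeps the orientation; vel is the mean speed in m/s.
- bot.movej(angles): joint-space move.
- bot.set_gripper(opening, force=None): finger opening in m; force is the grip in N (None keeps the last); returns when the fingers have stopped.
- bot.pause(seconds).
- bot.inverse_kinematics(position, orientation): joint angles nearest the present ones, or None.
- bot.read_camera(name): name is "scene" or "side" or "wrist"; returns the picture (420x560x3 uint8, red, green, blue); there is no depth.
- bot.calibration(name): a dict with "vfov" (degrees; the focal length in pixels is half the picture's height over the tangent of half this angle, whatever the lens; pixels are square), "cx", "cy" (the principal point, pixels), "R" (3x3) and "t" (3): a world point X has camera coordinates R X + t. Camera axes: x right, y down, z forward; pixel columns grow to the right and rows downward; lengths in m; the calibration is good to about 2 mm. A picture is of the moment at which its call begins: read the wrist's pose just before it. calibration takes no time and is no camera call; for the wrist camera it gives the pose at the moment of the call.
A pose or a line that the arm cannot do raises bot.MotionError and nothing moves.
- bot.finish_job(): hands the job in; it is judged then, once.
Readings, each from a call of its own:
- bot.read_clock(): time.
- bot.read_q(): joint angles.
- bot.read_dq(): joint speeds.
- bot.read_joint_torque(): joint torques, N m.
- bot.read_position(): TCP position.
- bot.read_tcp_rot(): TCP orientation.
- bot.read_force(): force on the tool from outside, world axes, zero at the start.
- bot.read_wrist_torque(): the same for the moment, N m.
- bot.read_finger_gap(): finger opening in m.
- bot.read_finger_force(): force on a finger pad.
Only numpy, scipy, OpenCV 4.12 (cv2) and the standard library are available. Lean on these libraries where they do the work, as an engineer would, in place of code of your own. Each camera call takes 0.05 s, during which the arm holds its last target. There are 200 camera calls.

TASK

Take the whipping beater by its grip block and lift it out of its stand, bring it over the drive hub on the food-processor base, turn it until its four splines mesh with the cross-shaped slot, and press it fully home, collar down on the hub, against the spring inside. Be gentle: grip it with no more than about 60 N and never push it with more than about 40 N. Leave the flask, bowl and tub alone, and finish while still gripping the beater and holding it pressed down: do not let go.

Things in the scene. Friction and masses are not known exactly. Their poses are not given: they have to be found in the camera images.
- beater: loose whipping beater, white plastic, 90-175 g, upright in the stand. Origin: centre of the underside of its collar (disc 52 mm across, z 0 to 6 mm); z up the stem (18 mm across). Two steel wire hoops in its x-z plane reach x = +-52 mm, z 8 to 44 mm. A finger squeezing it with over 60 N cracks it
- beater_grip (a point): centre of the beater's grip block, 64 mm above its origin: block 44 (x) x 22 (y) x 34 (z) mm at the top, to be gripped across y from above; the hoops lie along x, clear of the fingers. Axes as the beater's
- beater_tip (a point): tip of the beater's foot, 34 mm below its origin. Four splines form a cross along +-x and +-y, 12 mm wide, 36 mm tip to tip, from the collar down 20 mm, lower edges rounded to 6 mm radius; below them a round pilot pin 12 mm across, 14 mm long, with a tapered nose. It fits the slot every 90 degrees
- stand: fixed black block 100 x 100 x 45 mm with a 40 mm square hole through it; origin at the centre of its underside. The beater hangs in the hole, its collar resting on the top; lift it 40 mm to draw it clear
- motor: fixed food-processor motor base, white box 200 (x) x 180 (y) x 85 mm, with the grey drive hub (76 mm across) on the middle of its top, up to 125 mm above the table; origin at the centre of its underside; controls on its -x side
- socket (a point): centre of the drive hub's top face, 125 mm above the table; turns with the hub: its x and y axes lie along the arms of the cross-shaped slot (15 mm wide, 40 mm tip to tip, 40 mm deep, the pilot pin enters it too). The hub is stiff (0.3 N m to turn). Fully home: the beater's origin on this point
- plunger (a joint): steel spring plunger 14 mm across in the middle of the slot, its top 26 mm below the hub's face at 0; the value is how far it is pressed (m). It pushes up with 5 N at 0, 8 N at 0.008, where the beater is home, collar on the hub; the beater's weight alone does not press it down
- flask: bystander: green drinks flask 190 mm tall, 68 mm across, origin under its centre
- bowl: bystander: small steel bowl 110 mm across, 50 mm tall, origin under its centre
- tub: bystander: clear tub with a white lid, 84 mm across, 75 mm tall, origin under its centre

How it is judged:
By the outcome, as a careful person would: the job done as asked, in the order asked, and still so for the second after the job is handed in, while the arm keeps its last pose, push and grip.
It also fails if it takes over 45 s, if anything falls off the work surface, if the arm or the gripper's body presses on something with over 40 N, if the wrist force passes 120 N, or if a joint passes its speed limit or range.

## Working session

There is one attempt and no reset: what is moved stays moved. The work goes in short steps, each a Python script; the robot and the scene stay as the last script left them, time stands still between calls to the robot, and variables do not carry over. Pictures are saved under pics/ and viewed, at most 10 in all, crops included, and the job is handed in when it is done.

```bash
mkdir -p pics
python3 - <<'E'
from station import bot
import cv2,numpy as np
for n in ["scene","side","wrist"]:
    c=bot.calibration(n); im=bot.read_camera(n)
    cv2.imwrite(f"pics/{n}0.png",im[:,:,::-1]); print(n,c)
a=[cv2.imread(f"pics/{n}0.png") for n in["scene","side"]]
print(bot.read_clock(),bot.read_tcp_rot())
E
```

```text
scene {'vfov': 43.274901182757866, 'cx': 272.04121988935907, 'cy': 204.45078625915784, 'R': array([[ 0.7671366 ,  0.64147915, -0.00243687],
       [ 0.55301722, -0.66326164, -0.50423799],
       [-0.32507443,  0.38547179, -0.8635613 ]]), 't': array([-0.46253966, -0.28291371,  1.84708681])}
side {'vfov': 44.88566811162507, 'cx': 276.9408218613809, 'cy': 207.03505412506857, 'R': array([[ 7.32531205e-01, -6.80733124e-01,  6.69130323e-04],
       [-5.15977373e-01, -5.55879555e-01, -6.51740187e-01],
       [ 4.44033089e-01,  4.77074768e-01, -7.58442009e-01]]), 't': array([-0.41791657,  0.3644132 ,  1.20291555])}
wrist {'vfov': 59.94625839614618, 'cx': 278.570298854644, 'cy': 209.29328803653846, 'R': array([[ 0.44925984,  0.89339884, -0.00202608],
       [ 0.8497553 , -0.42661062,  0.30970843],
       [ 0.2758288 , -0.14086123, -0.95082942]]), 't': array([-0.54986327, -0.04027484,  0.38031627])}
0.15 [-1.79951681e+02 -4.00754402e-03  1.53254604e+02]
```

View pics/scene0.png

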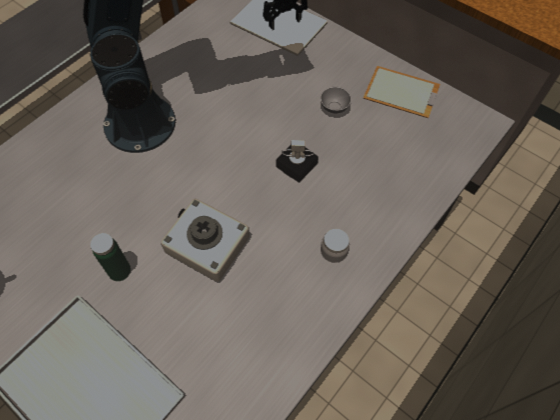

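View pics/side0.png

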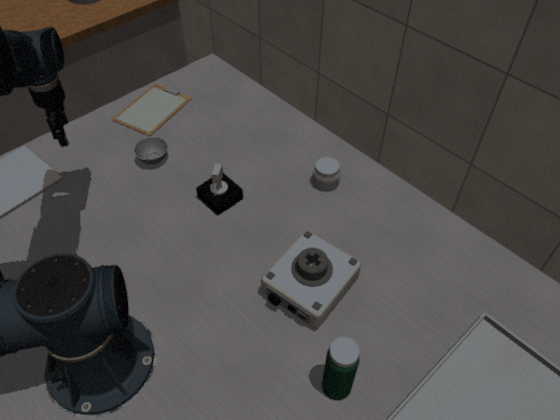

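View pics/wrist0.png

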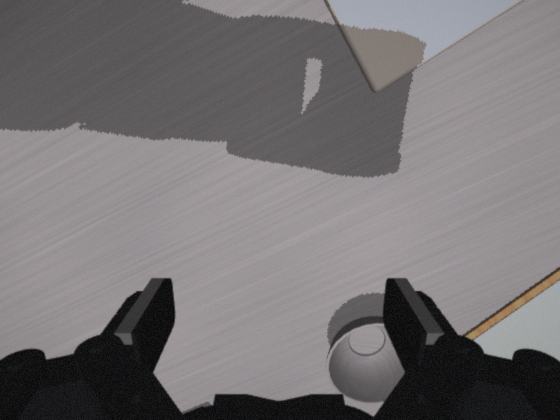

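The scene view shows the grip block at about (297,146) and the hub slot centre at (204,229). In the side view they are at (217,171) and (313,259). The wrist view shows only the bowl. I'll triangulate roughly, then look with the wrist camera from above each.

```bash
cat > h.py <<'E'
import numpy as np, cv2
from station import bot
from scipy.spatial.transform import Rotation as Ro
def ray(c,p):
    f=210/np.tan(np.radians(c['vfov']/2)); R=np.array(c['R'])
    d=R.T@np.array([(p[0]-c['cx'])/f,(p[1]-c['cy'])/f,1.]); return -R.T@np.array(c['t']),d/np.linalg.norm(d)
def tri(obs):
    A=np.zeros((3,3));b=np.zeros(3);rs=[ray(c,p) for c,p in obs]
    for o,d in rs:
        P=np.eye(3)-np.outer(d,d);A+=P;b+=P@o
    X=np.linalg.solve(A,b); return X,[round(1e3*np.linalg.norm(np.cross(X-o,d)),1) for o,d in rs]
def plane(c,p,z):
    o,d=ray(c,p); return o+d*(z-o[2])/d[2]
def proj(c,X):
    f=210/np.tan(np.radians(c['vfov']/2)); x=np.array(c['R'])@X+c['t']; return np.array([f*x[0]/x[2]+c['cx'],f*x[1]/x[2]+c['cy']])
def shot(name):
    c=bot.calibration("wrist"); im=bot.read_camera("wrist")[:,:,::-1].copy(); cv2.imwrite(f"pics/{name}.png",im)
    np.save(f"pics/{name}.npy",c,allow_pickle=True); return c,im
def load(name): return np.load(f"pics/{name}.npy",allow_pickle=True).item(),cv2.imread(f"pics/{name}.png")
E
python3 - <<'E'
from h import *
s,d=bot.calibration("scene"),bot.calibration("side")
for n,a,b in [("grip",(297,146),(217,171)),("hub",(204,229),(313,259)),("flask",(104,243),(343,349)),("tub",(337,239),(327,166)),("bowl",(336,98),(151,148))]:
    print(n,*tri([(s,a),(d,b)]))
c=bot.calibration("wrist"); R=Ro.from_euler('xyz',bot.read_tcp_rot(),degrees=True).as_matrix()
print("cam in tool",R.T@(ray(c,(0,0))[0]-bot.read_position()),"\n",R.T@np.array(c['R']).T)
E
```

```text
grip [0.532261   0.20787073 0.11568998] [np.float64(2.3), np.float64(2.3)]
hub [ 0.51356827 -0.19265758  0.11971672] [np.float64(1.3), np.float64(1.3)]
flask [ 0.36662914 -0.41508014  0.18249349] [np.float64(0.5), np.float64(0.5)]
tub [0.81261484 0.0418856  0.07196846] [np.float64(2.3), np.float64(2.3)]
bowl [0.4804046 0.4921796 0.048516 ] [np.float64(1.6), np.float64(1.6)]
cam in tool [ 0.07992128  0.00068976 -0.13115731] 
 [[ 8.57024624e-04 -9.50804491e-01 -3.09790388e-01]
 [ 9.99999115e-01  1.12997077e-03 -7.01627362e-04]
 [ 1.01716453e-03 -3.09789513e-01  9.50804619e-01]]
```

Run:
```python
from h import *
t=bot.read_clock()
for n,p,y in [("h1",(.514,-.193,.30),-20),("h2",(.514,-.193,.30),160),("b1",(.532,.208,.29),-159),("b2",(.532,.208,.29),21)]:
    bot.reach(p,[180,0,y]); shot(n); print(n,bot.read_clock()-t,bot.read_position())
I=[load(n)[1] for n in("h1","h2","b1","b2")]
for k,(i,j) in enumerate([(0,1),(2,3)]):
    cv2.imwrite(f"pics/m{k}.png",cv2.resize(np.hstack([I[i],I[j]])[:, :],(800,300)))
cv2.imwrite("pics/m.png",np.vstack([cv2.imread("pics/m0.png"),cv2.imread("pics/m1.png")]))
```

```text
h1 2.6583 [ 0.51421076 -0.19240315  0.29997724]
h2 5.3583 [ 0.51400598 -0.1929862   0.29999889]
b1 6.8999999999999995 [0.5323558  0.20701574 0.2900577 ]
b2 9.6 [0.53199368 0.2079816  0.28997303]
```

View pics/m.png

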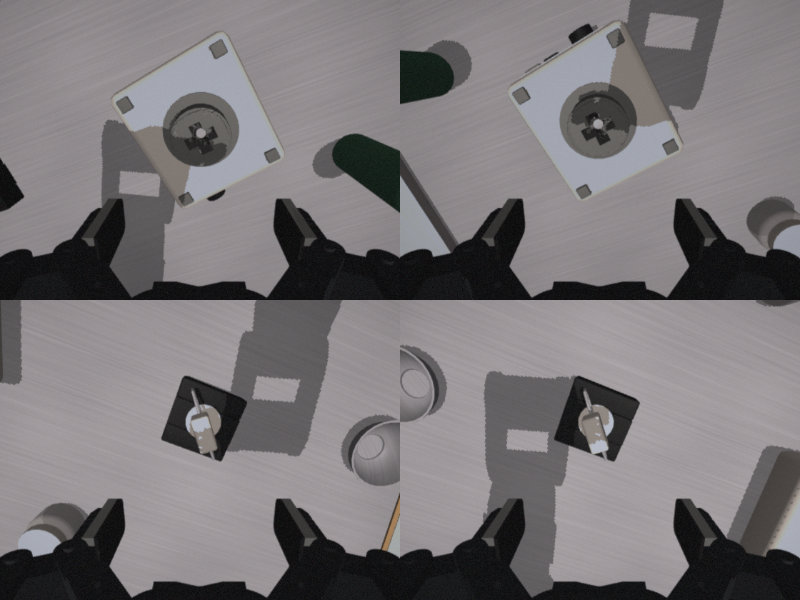

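Top row: the hub slot is at full-res (280,185) in h1 and (277,173) in h2. Bottom row: the beater is at (284,180) in b1 and (274,180) in b2, with its hoops running roughly along the image vertical. I'll zoom in.

Run:
```python
from h import *
out=[]
for n,(x,y) in [("h1",(230,135)),("h2",(227,125)),("b1",(234,130)),("b2",(224,130))]:
    im=load(n)[1][y:y+100,x:x+130]
    im=cv2.resize(im,(400,300) if 0 else (390,300),interpolation=cv2.INTER_CUBIC)
    im=np.clip(im.astype(float)*(2.0 if n[0]=='h' else 1.1),0,255).astype(np.uint8); out.append(im)
cv2.imwrite("pics/z.png",np.vstack([np.hstack(out[:2]),np.hstack(out[2:])]))
```

```text
(no output)
```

View pics/z.png

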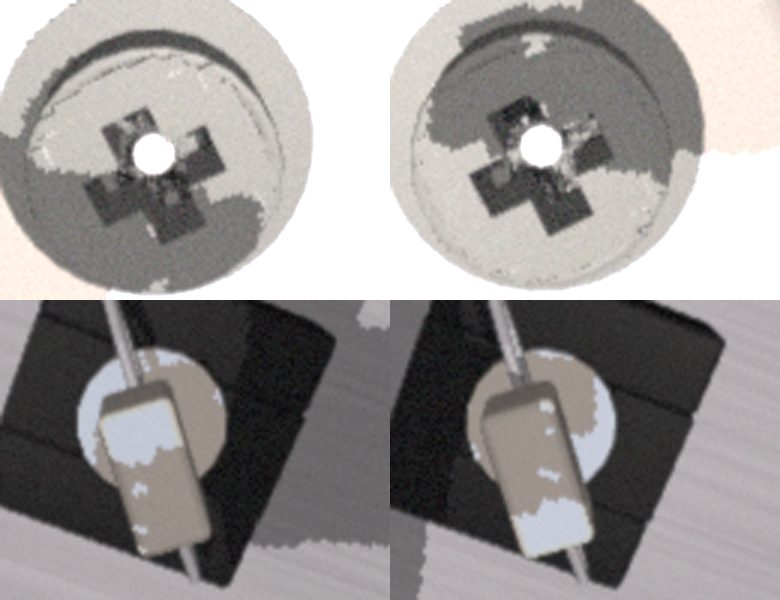

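Zoomed: all four slot arm ends are clear in both hub views, centred at about (153.5,176) and (150.6,166.5) in crop pixels. The block's top-face corners are also clear in b1 and b2. I'll triangulate them.

Run:
```python
from h import *
off=dict(h1=(230,135),h2=(227,125),b1=(234,130),b2=(224,130))
P=dict(h1=[(125,117),(215.5,149),(182,234),(91.5,204)],h2=[(181.5,224.5),(88.5,196.5),(119.5,107.5),(213,138)],
 b1=[(102,115),(172,100),(210,237),(142,256)],b2=[(204,240),(137,257),(95,117),(166,98)])
for a,b in [("h1","h2"),("b1","b2")]:
    ca,cb=load(a)[0],load(b)[0]
    f=lambda n,i:(np.array(P[n][i])+.5)/3-.5+off[n]
    X=[]
    for i in range(4):
        x,e=tri([(ca,f(a,i)),(cb,f(b,i))]); X.append(x); print(np.round(x,4),e)
    X=np.array(X); print("mean",X.mean(0))
    if a=="h1":
        for u in (X[2]-X[0],X[1]-X[3]): print("len",np.linalg.norm(u[:2]),"ang",np.degrees(np.arctan2(u[1],u[0])))
    else:
        for u in (X[2]-X[1],X[3]-X[0],X[1]-X[0],X[2]-X[3]): print("len",np.linalg.norm(u[:2]),"ang",np.degrees(np.arctan2(u[1],u[0])))
```

```text
[ 0.527  -0.1895  0.1244] [np.float64(0.4), np.float64(0.4)]
[ 0.5095 -0.2114  0.1261] [np.float64(0.1), np.float64(0.1)]
[ 0.4884 -0.1938  0.126 ] [np.float64(0.1), np.float64(0.1)]
[ 0.5059 -0.1719  0.125 ] [np.float64(0.2), np.float64(0.2)]
mean [ 0.50769192 -0.19166581  0.12537688]
len 0.03884387300755926 ang -173.66382706903335
len 0.03963743079552871 ang -84.66872431348432
[0.5185 0.1921 0.1227] [np.float64(0.7), np.float64(0.7)]
[0.5073 0.2084 0.1246] [np.float64(0.7), np.float64(0.7)]
[0.5409 0.2336 0.1221] [np.float64(0.7), np.float64(0.7)]
[0.5531 0.2172 0.1228] [np.float64(0.8), np.float64(0.8)]
mean [0.52993985 0.21280205 0.12306281]
len 0.04190529496738658 ang 36.85556882934664
len 0.04273250749241718 ang 36.018327010114284
len 0.01980874999925283 ang 124.30445265993201
len 0.020413615080316316 ang 126.68982937608234
```

Run:
```python
from h import *
B=np.array([.5299,.2128]);o=[180,0,36.2]
bot.reach([*B,.20],o)
bot.set_gripper(.055,40)
bot.move_l([*B,.101],vel=.1)
print(bot.read_force(),bot.read_position())
g=bot.set_gripper(0.0,40); print(g,bot.read_finger_gap(),bot.read_finger_force(),bot.read_position(),bot.read_force())
bot.move_l([*B,.200],vel=.12)
print("lift",bot.read_finger_gap(),bot.read_finger_force(),bot.read_force(),bot.read_wrist_torque())
bot.reach([.5077,-.1917,.24],[180,0,5.8])
print(bot.read_position(),bot.read_tcp_rot(),bot.read_finger_gap(),bot.read_force(),bot.read_clock())
out=[]
for n,(x,y) in [("scene",(139,150)),("side",(248,170))]:
    im=bot.read_camera(n)[:,:,::-1]; cv2.imwrite(f"pics/{n}1.png",im); out.append(cv2.resize(im[y:y+130,x:x+130],(400,400),interpolation=cv2.INTER_CUBIC))
cv2.imwrite("pics/over.png",np.hstack(out))
shot("w1")
```

```text
[ 0.29014239 -0.53095145 -0.44748134] [0.5302601  0.21292686 0.10160527]
False 0.021422633360422556 42.034626603126526 [0.53010766 0.21285871 0.1014515 ] [-1.32667783  0.13327524  4.9987129 ]
lift 0.02134746649161575 41.435362100601196 [ 0.40120708 -1.00648425 -0.42142687] [ 0.0106486  -0.03229716  0.00438425]
[ 0.50795123 -0.19088989  0.23982152] [-1.79980938e+02  9.76805433e-03  5.87149492e+00] 0.021316137554305347 [ 0.33146468 -0.01255338 -1.25835212] 14.625
```

View pics/over.png

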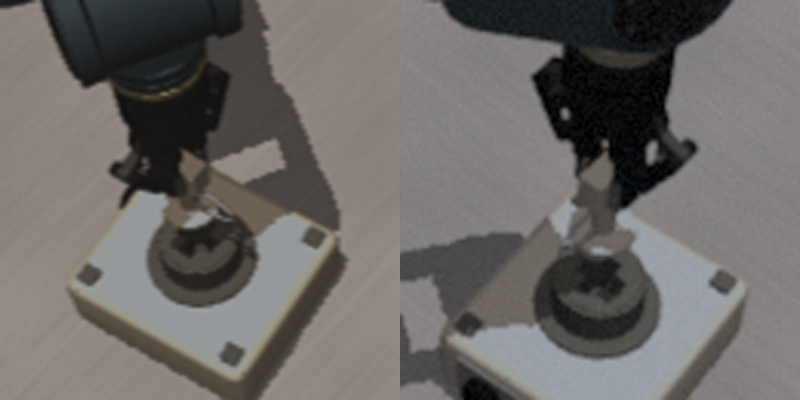

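View pics/w1.png

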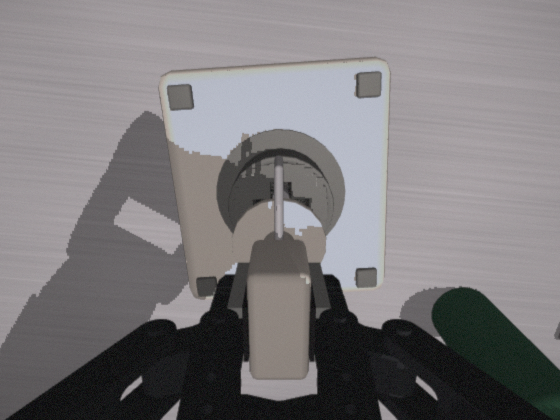

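The beater is held upright over the hub. In the wrist view the block is laterally centred (column 279) and its hoop is in line with the slot arms. I'll check the block centre along tool x, then descend with force guards.

Run:
```python
from h import *
c,_=load("w1"); q=[plane(c,p,.265) for p in [(252,284),(308,284),(252,378),(308,378)]]
print("block",np.mean(q,0)[:2],"tcp",bot.read_position(), np.linalg.norm(q[2]-q[0]))
S=[.5077,-.1917]
bot.move_l([*S,.206],vel=.08); bot.pause(.2)
f0=bot.read_force(); print(bot.read_position(),f0)
z=.206
while z>.190:
    z-=.002; bot.move_l([*S,z],vel=.03); f=bot.read_force()-f0; p=bot.read_position()
    print(round(z,3),np.round(p,4),np.round(f,1),np.round(bot.read_wrist_torque(),2))
    if f[2]>15 or np.hypot(f[0],f[1])>12: print("stop");break
print(bot.read_clock(),bot.read_finger_gap(),bot.read_finger_force())
```

```text
block [ 0.50830173 -0.19074954] tcp [ 0.50798684 -0.19086797  0.2398807 ] 0.03845510759140347
[ 0.50790212 -0.19180882  0.20647736] [0.18586151 0.84406047 0.05536157]
0.204 [ 0.5076 -0.1917  0.204 ] [-1.2 -1.6 -1. ] [ 0.01 -0.03  0.03]
0.202 [ 0.5076 -0.1917  0.2019] [-0.6 -0.1 -0.6] [-0.02 -0.03  0.05]
0.2 [ 0.5076 -0.1917  0.1998] [-0.1 -1.  -0.7] [-0.06  0.03  0.03]
0.198 [ 0.5076 -0.1917  0.1979] [-0.8  0.2 -0.9] [ 0.02 -0.07  0.02]
0.196 [ 0.5077 -0.1917  0.1959] [-0.4  0.  -0.4] [-0.   -0.01  0.04]
0.194 [ 0.5076 -0.1917  0.1939] [-1.  -1.2 -1.5] [0.03 0.05 0.04]
0.192 [ 0.5077 -0.1917  0.1919] [ 0.9 -1.2 -0.8] [-0.   -0.03  0.01]
0.19 [ 0.5076 -0.1917  0.1899] [-0.8 -0.8 -0.4] [0.02 0.03 0.01]
17.55 0.021508420048747978 41.47226929664612
```

The splines have meshed with no contact force. Now I'll press against the spring until the collar lands.

Run:
```python
from h import *
S=[.5077,-.1917]; z=.190
for k in range(60):
    z-=.001 if z>.1835 else .0003
    bot.move_l([*S,z],vel=.02); bot.pause(.05)
    f=np.mean([bot.read_force() for _ in range(5)],0); p=bot.read_position()
    print(round(z,4),np.round(p[2],4),np.round(f,1))
    if f[2]>17 or z<.174: break
bot.pause(.5)
print(bot.read_position(),bot.read_force(),bot.read_finger_gap(),bot.read_finger_force(),bot.read_clock())
out=[]
for n,(x,y) in [("scene",(139,150)),("side",(248,170))]:
    im=bot.read_camera(n)[:,:,::-1]; cv2.imwrite(f"pics/{n}2.png",im); out.append(cv2.resize(im[y:y+130,x:x+130],(400,400),interpolation=cv2.INTER_CUBIC))
cv2.imwrite("pics/home.png",np.hstack(out)); shot("w2")
```

```text
0.189 0.1893 [-0.8 -0.6  4.1]
0.188 0.1881 [-0.6 -0.2  4. ]
0.187 0.187 [ 0.3 -0.9  4.1]
0.186 0.1861 [ 0.9 -0.1  4.8]
0.185 0.1851 [ 0.1 -0.2  5.5]
0.184 0.1841 [0.7 0.7 6. ]
0.183 0.1832 [0.4 0.7 5.8]
0.1827 0.1829 [ 0.4 -0.3  6.6]
0.1824 0.1826 [-0.7 -0.4  6.9]
0.1821 0.1823 [0.5 1.  5.6]
0.1818 0.1821 [-0.3  0.2  6.9]
0.1815 0.1818 [-0.4  0.5  5.8]
0.1812 0.1815 [0.5 0.2 6.9]
0.1809 0.1814 [-1.1 -0.2  8.8]
0.1806 0.1814 [-1.9  0.1 11.8]
0.1803 0.1814 [-5.3  1.3 15.2]
0.18 0.1814 [-4.5  2.7 18.6]
[ 0.50791422 -0.19179956  0.18138029] [-4.64574104  1.82835641 19.24044328] 0.02151868857261222 44.28315281867981 23.15
```

View pics/home.png

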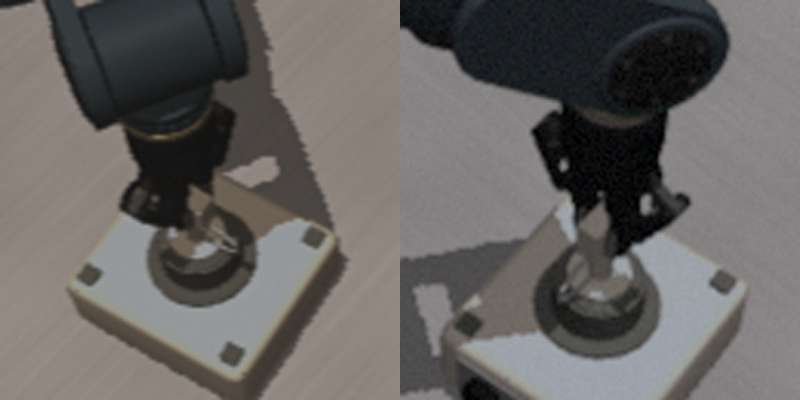

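Both views show the collar lying on the hub. The spring started at a TCP height of 0.1893, and the hard stop came 8 mm lower at 0.1814 with about 19 N, so the beater is home. Handing in.

```bash
python3 -c "
from station import bot
print(bot.finish_job())"
```

```text
the job is handed in; nothing more can be done
None
```

The beater is meshed and pressed fully home on the drive hub with about 19 N, still gripped at about 44 N, and the job was handed in at about 23 s of the 45 s allowed.

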